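# Find the rocking corner of the levelling plate and shim it

## Robot

A 6-joint arm with a two-finger parallel gripper is mounted at the origin on the work surface; the furniture and walls round the work are solid. World frame = base frame: x ahead of the robot, y to its left, z up, the work surface at z = 0. Lengths are in m, angles in rad, forces in N, time in s.
With the tool pointing down it reaches from about 0.375 to 0.975 m from the base axis. Payload 3.8 kg.
Tool frame: the origin (TCP) lies at the very end of the fingers, on their centre line; the grasp point (between the pads) lies 19 mm behind it (robot.grasp_offset is the distance from the TCP to the grasp point, in m); z points along the fingers, y is the line along which they close (so a half turn about z gives the same grasp; the last joint's range is limited). The gripper opens to 88 mm and grips with 3 to 60 N. Pads are 18 mm wide; open, the fingers measure 123 mm over their backs; the gripper's body (75 mm by 187 mm) begins 45 mm behind the grasp point.
Start: joints at [1.149, 0.264, 1.604, -0, 1.274, -0.037], TCP at [0.253, 0.626, 0.239] pointing down, gripper open.
Joint ranges: [-2.63, 2.63], [-0.94, 2.18], [0.31, 2.57], [-1.31, 4.45], [0, 2.66], [-2.55, 2.55]. Speed limits (rad/s): [2.57, 2.57, 3.14, 3.14, 3.14, 3.14].

## Interface

Orientations are given as [roll, pitch, yaw] about the fixed x, y, z axes, in that order (R = Rz(yaw) Ry(pitch) Rx(roll)).
In Python, from bench import robot gives the robot as it stands. The module is installed in compiled form; this text tells all that it offers.
- The arm moves only by the shell command python3 -m handwheel 'ROWS' [FORCE]. ROWS is JSON, one flat list of numbers, 7 for each row, row after row: the shift along the tool's x, y, z as a fraction of full scale, then the turn, a rotation vector about the tool's x, y, z as a fraction of full scale, then the gripper command: -1 is fully open, 1 is shut, values between are in proportion. A call has 1 to 10 rows; each row is the pose to reach, as a shift and turn from the pose commanded when the call began, along the tool's axes at that moment, turning the shorter way round; what a row does not reach only later rows make up. Full scale, the value 1, is 200 mm for a shift and 2 pi rad for a turn. A row lasts 1/12 s, in which the tool goes at most 41.7 mm and 7.16 degrees, less where a joint would pass 70% of its speed; a pose out of reach is approached as far as the arm can. A call with a number of a shift or a turn outside -1 to 1 is refused whole. A call with a gripper value outside its range is refused whole. The fingers move at their own pace and stop on an object; FORCE is the grip in N (left out, the last holds). Time passes only in rows, so rows that repeat a pose let the fingers close. It gives the time, the measured TCP pose, the force, the opening and the grip force at its end, in the units of the state.
- robot.sense(): the state, without advancing time (a new reading comes with each control period).
- robot.grab_frame(name): name is "side" or "top"; returns (picture, depth): 420x560x3 uint8, blue, green, red; 420x560 float32, m along the optical axis (not along the pixel's ray), 0 where there is no reading.
- robot.camera_params(name): a dict with "fov_y" (degrees; the focal length in pixels is half the picture's height over the tangent of half this angle, whatever the lens; pixels are square), "cx", "cy" (the principal point, pixels), "world_from_camera" (4x4, takes a point from camera to world coordinates). Camera axes: x right, y up, looking along -z (the intrinsics and any distortion apply to the point x, -y, -z); pixel columns grow to the right and rows downward; lengths in m; the calibration is good to about 2 mm. A picture is of the moment at which its call begins. camera_params takes no time and is no camera call.
- robot.job_done(): hands the job in; it is judged then, once.
The state is a dict: "t": time; "qpos": joint angles; "joint_vel": joint speeds; "joint_efforts": joint torques, N m; "eef_pos": TCP position; "eef_rot": TCP orientation; "contact_force": force on the tool from outside, world axes, zero at the start; "ft_torque": the same for the moment, N m; "finger_gap": opening from 0.0 (shut) to 1.0 (fully open); "finger_force": force on a finger pad.
Only numpy, scipy, OpenCV 4.12 (cv2) and the standard library are available. Lean on these libraries where they do the work, as an engineer would, in place of code of your own. Each camera call takes 0.05 s, during which the arm holds its last target. There are 200 camera calls.

## Task

The aluminium levelling plate has one short foot that cannot be seen. Press firmly on the dark rings, one corner after another, until you find the corner that rocks, then push that corner's orange shim button down flush with the plate. Press only, with the fingertips: leave the other three shims proud, do not lift the plate or shove it out of place, and leave the heatsink on it and the things around it alone.

Things in the scene. Friction and masses are not known exactly. Their poses are not given: they have to be found in the camera images.
- plate: Levelling plate: loose aluminium plate, 1.2 kg, 190 (x) x 225 (y) x 10 mm with a shallow skirt, lying level on a hidden central boss of 20 mm radius and a foot under each corner; one foot is 7 mm too short. Origin: centre of its underside, 34 mm above the table (upper face at 44 mm); at yaw 0 its x points away from the robot, y to the left, z up.
- ring_a (a point): Centre of the dark ring (26 mm across, drawn on the plate's upper face) that marks where to press the near left corner (as seen at yaw 0), at (-53, +65) mm from the plate's centre in the plate's x, y; 36 mm inward of the shim. A firm corner does not give; the rocking one begins to dip at 4 to 8 N, drops 3 to 4 mm at the ring (plate tilt 0.05 to 0.08 rad), lands, and comes back level when let go.
- ring_b (a point): Centre of the dark ring (26 mm across, drawn on the plate's upper face) that marks where to press the near right corner (as seen at yaw 0), at (-53, -65) mm from the plate's centre in the plate's x, y; 36 mm inward of the shim. A firm corner does not give; the rocking one begins to dip at 4 to 8 N, drops 3 to 4 mm at the ring (plate tilt 0.05 to 0.08 rad), lands, and comes back level when let go.
- ring_c (a point): Centre of the dark ring (26 mm across, drawn on the plate's upper face) that marks where to press the far left corner (as seen at yaw 0), at (+53, +65) mm from the plate's centre in the plate's x, y; 36 mm inward of the shim. A firm corner does not give; the rocking one begins to dip at 4 to 8 N, drops 3 to 4 mm at the ring (plate tilt 0.05 to 0.08 rad), lands, and comes back level when let go.
- ring_d (a point): Centre of the dark ring (26 mm across, drawn on the plate's upper face) that marks where to press the far right corner (as seen at yaw 0), at (+53, -65) mm from the plate's centre in the plate's x, y; 36 mm inward of the shim. A firm corner does not give; the rocking one begins to dip at 4 to 8 N, drops 3 to 4 mm at the ring (plate tilt 0.05 to 0.08 rad), lands, and comes back level when let go.
- shim_a_top (a point): Centre of the top of the orange shim button of the near left corner, 18 mm in diameter, at (-76, +93) mm from the plate's centre in the plate's x, y, directly above that corner's foot. It stands 9 mm proud of the plate at the start (53 mm above the table).
- shim_a (a joint): How far the near left shim button is pushed down into the plate, m: 0 proud as at the start, 0.009 flush with the plate's upper face. A friction fit of about 1 N: it stays where it is left and cannot be drawn up again. Only where the foot is short does it go down all the way; elsewhere it stops on the foot after 2 mm.
- shim_b_top (a point): Centre of the top of the orange shim button of the near right corner, 18 mm in diameter, at (-76, -93) mm from the plate's centre in the plate's x, y, directly above that corner's foot. It stands 9 mm proud of the plate at the start (53 mm above the table).
- shim_b (a joint): How far the near right shim button is pushed down into the plate, m: 0 proud as at the start, 0.009 flush with the plate's upper face. A friction fit of about 1 N: it stays where it is left and cannot be drawn up again. Only where the foot is short does it go down all the way; elsewhere it stops on the foot after 2 mm.
- shim_c_top (a point): Centre of the top of the orange shim button of the far left corner, 18 mm in diameter, at (+76, +93) mm from the plate's centre in the plate's x, y, directly above that corner's foot. It stands 9 mm proud of the plate at the start (53 mm above the table).
- shim_c (a joint): How far the far left shim button is pushed down into the plate, m: 0 proud as at the start, 0.009 flush with the plate's upper face. A friction fit of about 1 N: it stays where it is left and cannot be drawn up again. Only where the foot is short does it go down all the way; elsewhere it stops on the foot after 2 mm.
- shim_d_top (a point): Centre of the top of the orange shim button of the far right corner, 18 mm in diameter, at (+76, -93) mm from the plate's centre in the plate's x, y, directly above that corner's foot. It stands 9 mm proud of the plate at the start (53 mm above the table).
- shim_d (a joint): How far the far right shim button is pushed down into the plate, m: 0 proud as at the start, 0.009 flush with the plate's upper face. A friction fit of about 1 N: it stays where it is left and cannot be drawn up again. Only where the foot is short does it go down all the way; elsewhere it stops on the foot after 2 mm.
- heatsink: Finned aluminium heatsink, 40x40x24 mm, standing near the middle of the plate; origin: centre of its underside. A bystander, to be left alone.
- usb_stick: Small red memory stick, 18x50x8 mm; origin: centre of its underside. A bystander, to be left alone.
- side_cutters: Side cutters with red handles, 42x119x11 mm; origin: centre of its underside. A bystander, to be left alone.
- tape_roll: Roll of blue tape, 66 mm across, 19 mm high, lying flat; origin: centre of its underside. A bystander, to be left alone.
- thermal_pad_box: Teal carton, 60x95x23 mm; origin: centre of its underside. A bystander, to be left alone.

How it is judged:
On the way, in this order (a step that is already met when the one before it is completed fails the run):
1. the rocking corner is pressed until the plate tips over onto the short foot, all shims still proud (angle between plate's own z axis and vertical above 0.035 rad and contact force between the fingers and plate above 1 N and value of joint each of shim_a, shim_b, shim_c, shim_d below 0.0012 m), for 0.1 s.
2. the shim of the rocking corner is flush and the other three are still proud (((value of joint shim_a above 0.0075 m and value of joint each of shim_b, shim_c, shim_d below 0.0012 m) or (value of joint shim_b above 0.0075 m and value of joint each of shim_a, shim_c, shim_d below 0.0012 m) or (value of joint shim_c above 0.0075 m and value of joint each of shim_a, shim_b, shim_d below 0.0012 m) or (value of joint shim_d above 0.0075 m and value of joint each of shim_a, shim_b, shim_c below 0.0012 m))), for 0.2 s.
At the end, for the whole second after the job is handed in: Exactly one shim, that of the rocking corner, is pushed in by at least 7.5 of its 9 mm and the other three by less than 1.2 mm; the plate is at rest, level within 0.02 rad and within 20 mm of where it stood (((value of joint shim_a above 0.0075 m and value of joint each of shim_b, shim_c, shim_d below 0.0012 m) or (value of joint shim_b above 0.0075 m and value of joint each of shim_a, shim_c, shim_d below 0.0012 m) or (value of joint shim_c above 0.0075 m and value of joint each of shim_a, shim_b, shim_d below 0.0012 m) or (value of joint shim_d above 0.0075 m and value of joint each of shim_a, shim_b, shim_c below 0.0012 m)) and angle between plate's own z axis and vertical below 0.02 rad and distance of plate from where it was at the start of the episode below 0.02 m and linear speed of plate below 0.02 m/s); the robot touches nothing.
It fails at once if the plate is lifted (its centre more than 14 mm above its place) (height (world z) of plate above 0.048 m).
It fails at once if a bystander or the heatsink is moved by more than 30 mm (distance of any of heatsink, usb_stick, side_cutters, tape_roll, thermal_pad_box from where it was at the start of the episode above 0.03 m).
It also fails if it takes over 54 s, if anything falls off the work surface, if the arm or the gripper's body presses on something with over 40 N, if the wrist force passes 120 N, or if a joint passes its speed limit or range.

## Working session

There is one attempt and no reset: what is moved stays moved. The work goes in short steps, Python scripts to look and compute and a shell command to move; the robot and the scene stay as the last step left them, time stands still between calls to the robot, and variables do not carry over. Pictures are saved under pics/ and viewed, at most 10 in all, crops included, and the job is handed in when it is done.

```bash
mkdir -p pics
python3 - <<'E'
from bench import robot
import cv2,numpy as np
for n in("top","side"):
    p,d=robot.grab_frame(n); cv2.imwrite(f"pics/{n}0.png",p); np.save(f"{n}_d.npy",d)
    print(n,robot.camera_params(n))
s=robot.sense(); print(s)
E
```

```text
top {'fov_y': 44.87576616365745, 'cx': 282.0074034788759, 'cy': 207.37727664025073, 'world_from_camera': array([[-0.01692358,  0.98186381, -0.18883072,  0.30871578],
       [-0.99977298, -0.01417241,  0.01591033,  0.00484343],
       [ 0.0129456 ,  0.18905711,  0.98188076,  1.34484175],
       [ 0.        ,  0.        ,  0.        ,  1.        ]])}
side {'fov_y': 57.95289625833256, 'cx': 280.04282990863123, 'cy': 211.5817361811976, 'world_from_camera': array([[-0.97195647,  0.15808661, -0.17409552,  0.39363129],
       [-0.23485502, -0.61480194,  0.75290218,  0.6684858 ],
       [ 0.01198949,  0.77267535,  0.63468816,  0.64216307],
       [ 0.        ,  0.        ,  0.        ,  1.        ]])}
{'t': 0.1, 'qpos': array([ 1.14915607e+00,  2.64657597e-01,  1.60518264e+00, -3.31469888e-06,
        1.27371143e+00, -3.69216510e-02]), 'joint_vel': array([-0.00038727, -0.0027675 , -0.00272743, -0.00033934, -0.00063496,
       -0.00019697]), 'joint_efforts': array([-2.13352369e-04, -5.03616500e+01, -3.58070362e+01,  7.30530219e-02,
        2.33773934e-02, -4.76515697e-05]), 'eef_pos': array([0.25308886, 0.6250879 , 0.23755573]), 'eef_rot': array([-3.13963486e+00, -6.91481429e-05,  2.75687495e+00]), 'contact_force': array([-0.23448773, -0.32175652, -0.6797548 ]), 'ft_torque': array([-0.021243  , -0.0652859 , -0.01563159]), 'finger_force': 0.0, 'finger_gap': 1.0029698620779786}
```

View pics/top0.png

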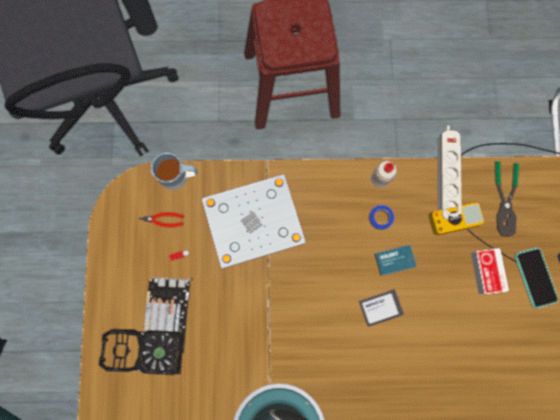

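View pics/side0.png

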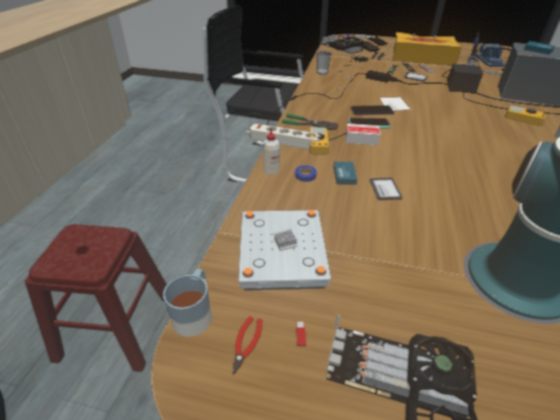

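The top view shows the plate centred near (253,221), with orange shims at about (210,202), (279,182), (226,258) and (296,237). The heatsink is at (251,222), and the arm is out of view at the left. The side view shows the shims at (250,214), (311,213), (248,271) and (321,270).

```bash
cat > h.py <<'E'
from bench import robot
import cv2,numpy as np
def cast(n,uv,z):
    c=robot.camera_params(n);T=c["world_from_camera"];f=210/np.tan(np.radians(c["fov_y"]/2))
    r=T[:3,:3]@np.array([(uv[0]-c["cx"])/f,-(uv[1]-c["cy"])/f,-1]);o=T[:3,3]
    return o+r*(z-o[2])/r[2]
def shims(n,p,box):
    x0,y0,x1,y1=box
    hsv=cv2.cvtColor(p,cv2.COLOR_BGR2HSV);m=cv2.inRange(hsv,(6,130,120),(22,255,255))
    k=np.zeros_like(m);k[y0:y1,x0:x1]=m[y0:y1,x0:x1]
    N,_,st,ce=cv2.connectedComponentsWithStats(k)
    return [(ce[i],st[i,4]) for i in range(1,N) if st[i,4]>12]
E
python3 - <<'E'
from h import *
for n,b in(("top",(195,170,310,270)),("side",(235,200,335,290))):
    p=cv2.imread(f"pics/{n}0.png");P=[]
    for c,a in shims(n,p,b):
        w=cast(n,c,.051);P.append(w);print(n,c.round(1),a,w.round(4))
    P=np.array(P)[:,:2]
    print(P.mean(0), [np.linalg.norm(P[i]-P[j]).round(4) for i in range(len(P)) for j in range(i)])
E
```

```text
top [251.  217.8] 4689 [0.5314 0.0642 0.051 ]
top [278.5 182. ] 32 [ 0.6252 -0.0081  0.051 ]
top [210.  202.1] 34 [0.5743 0.1702 0.051 ]
top [295.9 237. ] 30 [ 0.4797 -0.0505  0.051 ]
top [226.1 258.1] 34 [0.4284 0.1281 0.051 ]
[0.52779434 0.0607663 ] [np.float64(0.1184), np.float64(0.1143), np.float64(0.1854), np.float64(0.1258), np.float64(0.1515), np.float64(0.2401), np.float64(0.1211), np.float64(0.2393), np.float64(0.1518), np.float64(0.1858)]
side [310.9 212.1] 30 [ 0.4819 -0.0499  0.051 ]
side [249.3 213.3] 30 [ 0.6268 -0.0076  0.051 ]
side [320.4 269.7] 38 [0.4301 0.131  0.051 ]
side [247.6 271.6] 39 [0.5748 0.1728 0.051 ]
[0.52838304 0.06158541] [np.float64(0.1509), np.float64(0.1881), np.float64(0.2406), np.float64(0.2413), np.float64(0.1877), np.float64(0.1507)]
```

```bash
cat >> h.py <<'E'
C=np.array([.528,.0612]);YAW=.283
L=dict(a=(-1,1),b=(-1,-1),c=(1,1),d=(1,-1))
def pt(k,ring=True):
    v=np.array(L[k])*((.053,.065) if ring else (.076,.093))
    return C+[np.cos(YAW)*v[0]-np.sin(YAW)*v[1],np.sin(YAW)*v[0]+np.cos(YAW)*v[1]]
def go(xyz,yaw=1.854):
    from scipy.spatial.transform import Rotation as R
    s=robot.sense();r=R.from_euler("xyz",s["eef_rot"])
    d=r.inv().apply(np.array(xyz)-s["eef_pos"])/.2
    t=(r.inv()*R.from_euler("xyz",[np.pi,0,yaw])).as_rotvec()/2/np.pi
    print("t",round(s["t"],2),"pos",s["eef_pos"].round(4),"F",s["contact_force"].round(2),"shift",d.round(4),"turn",t.round(4))
E
python3 - <<'E'
from h import *
for k in "abcd": print(k,pt(k).round(4),pt(k,False).round(4))
go([*pt("a"),.09])
d=np.load("top_d.npy")
for u,v in((168,170),(160,157),(183,170),(193,173),(185,180)):
    z=d[v,u];c=robot.camera_params("top");T=c["world_from_camera"];f=210/np.tan(np.radians(c["fov_y"]/2))
    print(u,v,(T@[(u-c["cx"])/f*z,-(v-c["cy"])/f*z,-z,1]).round(3))
E
```

```text
a [0.459  0.1088] [0.4291 0.1293]
b [ 0.4953 -0.016 ] [ 0.481  -0.0493]
c [0.5607 0.1384] [0.575  0.1717]
d [0.597  0.0136] [ 0.6269 -0.0069]
t 0.1 pos [0.2531 0.6251 0.2376] F [-0.23 -0.32 -0.68] shift [-1.9229 -2.0049  0.7416] turn [-3.000e-04  1.000e-04  1.437e-01]
168 170 [0.663 0.282 0.045 1.   ]
160 157 [0.688 0.296 0.081 1.   ]
183 170 [0.652 0.236 0.083 1.   ]
193 173 [0.659 0.219 0.026 1.   ]
185 180 [0.642 0.241 0.021 1.   ]
```

```bash
R='-0.96,-1,0,0,0,0.1437,1'; python3 -m handwheel '[-0.96,-1,0,0,0,0.1437,1,-0.96,-1,0,0,0,0.1437,1,-0.96,-1,0,0,0,0.1437,1,-0.96,-1,0,0,0,0.1437,1,-0.96,-1,0,0,0,0.1437,1,-0.96,-1,0,0,0,0.1437,1,-0.96,-1,0,0,0,0.1437,1,-0.96,-1,0,0,0,0.1437,1,-0.96,-1,0,0,0,0.1437,1,-0.96,-1,0,0,0,0.1437,1]' 10; python3 -c "
from h import *
go([*pt('a'),.09])"
```

```text
t: 0.93
eef_pos: [0.3563, 0.3679, 0.2385]
eef_rot: [-3.141, -0.0, 1.854]
contact_force: [0.5, 0.2, 0.1]
finger_gap: 0.262
finger_force: 0.0
t 0.93 pos [0.3563 0.3679 0.2385] F [0.53 0.22 0.14] shift [-1.3875  0.131   0.7424] turn [-0. -0.  0.]
```

```bash
python3 -m handwheel '[-1,0.13,0.2,0,0,0,1,-1,0.13,0.2,0,0,0,1,-1,0.13,0.2,0,0,0,1,-1,0.13,0.2,0,0,0,1,-1,0.13,0.2,0,0,0,1,-1,0.13,0.2,0,0,0,1,-1,0.13,0.2,0,0,0,1]'; python3 -c "
from h import *
go([*pt('a'),.07])"
```

```text
t: 1.52
eef_pos: [0.4373, 0.1826, 0.198]
eef_rot: [-3.14, -0.0, 1.852]
contact_force: [0.1, -0.6, -0.2]
finger_gap: 0.005
finger_force: 0.0
t 1.52 pos [0.4373 0.1826 0.198 ] F [ 0.11 -0.57 -0.22] shift [-0.3849  0.003   0.6398] turn [-0.0003 -0.0001 -0.0004]
```

```bash
python3 -m handwheel '[-0.385,0.003,0.5,0,0,0,1,-0.385,0.003,0.5,0,0,0,1,-0.385,0.003,0.5,0,0,0,1,-0.385,0.003,0.64,0,0,0,1,-0.385,0.003,0.64,0,0,0,1,-0.385,0.003,0.64,0,0,0,1,-0.385,0.003,0.64,0,0,0,1,-0.385,0.003,0.64,0,0,0,1,-0.385,0.003,0.64,0,0,0,1]'
python3 - <<'E'
from h import *
go([*pt('a'),.044])
for n,b in(("top",(195,150,320,290)),("side",(200,150,380,340))):
    p,_=robot.grab_frame(n); cv2.imwrite(f"pics/{n}1.png",cv2.resize(p[b[1]:b[3],b[0]:b[2]],None,fx=3,fy=3))
E
```

```text
t: 2.27
eef_pos: [0.461, 0.1111, 0.0731]
eef_rot: [3.137, 0.0, 1.856]
contact_force: [0.9, 0.0, 0.2]
finger_gap: 0.004
finger_force: 0.0
t 2.27 pos [0.461  0.1111 0.0731] F [0.87 0.02 0.19] shift [-0.0078 -0.0136  0.1452] turn [0.0007 0.     0.0003]
```

View pics/side1.png

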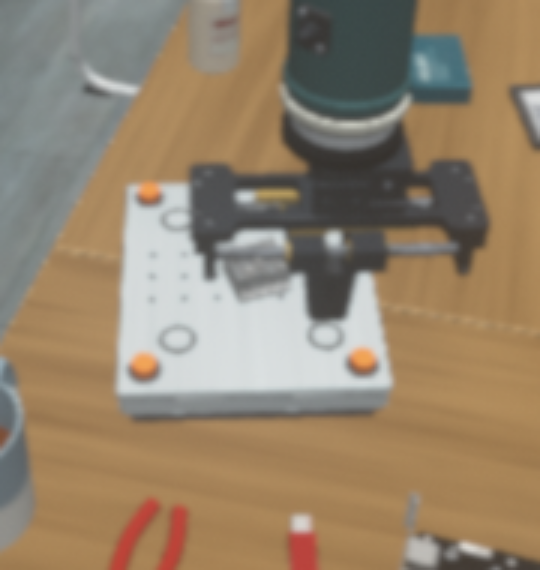

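Side view crop: the closed fingertips are at (327,318), just above ring a at (327,335), clear of the shim at (362,360). I'm pressing now.

```bash
python3 -m handwheel '[-0.008,-0.013,0.07,0,0,0,1,-0.008,-0.013,0.12,0,0,0,1,-0.008,-0.013,0.14,0,0,0,1,-0.008,-0.013,0.15,0,0,0,1,-0.008,-0.013,0.155,0,0,0,1,-0.008,-0.013,0.155,0,0,0,1,-0.008,-0.013,0.155,0,0,0,1,-0.008,-0.013,0.155,0,0,0,1]'
```

```text
t: 3.03
eef_pos: [0.4565, 0.1076, 0.0404]
eef_rot: [-3.14, -0.001, 1.854]
contact_force: [-4.9, 1.8, 8.3]
finger_gap: 0.002
finger_force: 4.1
```

```bash
python3 -m handwheel '[0,0,0.01,0,0,0,1,0,0,0.01,0,0,0,1,0,0,0.01,0,0,0,1,0,0,0.01,0,0,0,1]';python3 -m handwheel '[0,0,0.01,0,0,0,1,0,0,0.01,0,0,0,1,0,0,0.01,0,0,0,1,0,0,0.01,0,0,0,1]'
python3 - <<'E'
from h import *
n,b="side",(200,150,380,340)
p,_=robot.grab_frame(n); cv2.imwrite(f"pics/{n}2.png",cv2.resize(p[b[1]:b[3],b[0]:b[2]],None,fx=3,fy=3))
for n,b in(("side",(235,200,335,290)),):
    for c,a in shims(n,p,b): print(c.round(2),a)
E
```

```text
t: 3.37
eef_pos: [0.4566, 0.1076, 0.0401]
eef_rot: [-3.139, -0.001, 1.854]
contact_force: [-11.3, -0.2, 23.2]
finger_gap: 0.011
finger_force: 11.7
t: 3.7
eef_pos: [0.4567, 0.1076, 0.0399]
eef_rot: [-3.139, -0.001, 1.854]
contact_force: [-17.9, -1.6, 38.8]
finger_gap: -0.001
finger_force: 19.8
[249.5 211. ] 32
[247.92 271.54] 37
[320.32 272.18] 40
```

View pics/side2.png

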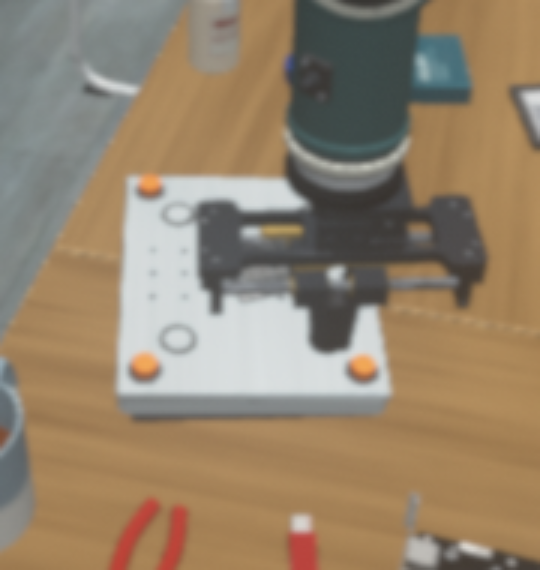

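The plate tipped at ring a. The shim at a dropped from row 269.7 to 272.2 while the opposite shim rose from 213.3 to 211.0, and the fingers landed at z = 40 mm, so a is the rocking corner. Now I'll release and re-measure.

```bash
python3 -m handwheel '[0,0,-0.01,0,0,0,1,0,0,-0.02,0,0,0,1,0,0,-0.04,0,0,0,1,0,0,-0.09,0,0,0,1,0,0,-0.19,0,0,0,1,0,0,-0.19,0,0,0,1,0,0,-0.19,0,0,0,1,0,0,-0.19,0,0,0,1]'
python3 - <<'E'
from h import *
p,_=robot.grab_frame("side")
for c,a in shims("side",p,(235,200,335,290)): print(c.round(2),a,cast("side",c,.051).round(4))
go([*pt('a',False),.075])
E
```

```text
t: 4.42
eef_pos: [0.4572, 0.1073, 0.0735]
eef_rot: [3.141, 0.0, 1.854]
contact_force: [0.2, 0.6, -0.6]
finger_gap: 0.008
finger_force: 0.0
[249.42 213.39] 31 [ 0.6265 -0.0074  0.051 ]
[320.5  269.85] 40 [0.4299 0.1313 0.051 ]
[247.5  271.63] 38 [0.5749 0.173  0.051 ]
t 4.47 pos [0.4566 0.1073 0.073 ] F [-0.68  0.27 -1.4 ] shift [ 0.1443 -0.1017 -0.0099] turn [-0.0002 -0.     -0.    ]
```

```bash
python3 -m handwheel '[0.145,-0.1,0,0,0,0,1,0.145,-0.1,0,0,0,0,1,0.145,-0.1,0,0,0,0,1,0.145,-0.1,0,0,0,0,1,0.145,-0.1,0,0,0,0,1,0.145,-0.1,0,0,0,0,1]'
python3 - <<'E'
from h import *
go([*pt('a',False),.044])
for n,b in(("side",(260,200,380,300)),):
    p,_=robot.grab_frame(n); cv2.imwrite(f"pics/{n}3.png",cv2.resize(p[b[1]:b[3],b[0]:b[2]],None,fx=4,fy=4))
E
```

```text
t: 4.97
eef_pos: [0.4303, 0.1294, 0.0736]
eef_rot: [3.142, 0.0, 1.853]
contact_force: [-0.1, -0.4, -0.5]
finger_gap: 0.004
finger_force: 0.0
t 4.97 pos [0.4303 0.1294 0.0736] F [-0.1  -0.37 -0.46] shift [ 0.0015 -0.0063  0.148 ] turn [ 0.      0.     -0.0001]
```

View pics/side3.png

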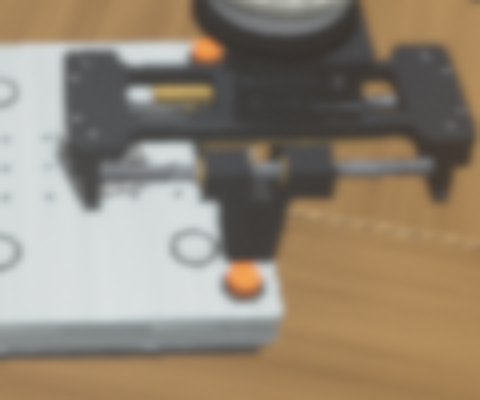

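The fingertips, at (247,255) in the crop, are centred just above shim a at (243,280). I'm pushing it down.

```bash
python3 -m handwheel '[0.001,-0.006,0.06,0,0,0,1,0.001,-0.006,0.09,0,0,0,1,0.001,-0.006,0.105,0,0,0,1,0.001,-0.006,0.12,0,0,0,1,0.001,-0.006,0.135,0,0,0,1,0.001,-0.006,0.15,0,0,0,1,0.001,-0.006,0.15,0,0,0,1,0.001,-0.006,0.15,0,0,0,1]'; python3 -m handwheel '[0,0,0.01,0,0,0,1,0,0,0.01,0,0,0,1,0,0,0.01,0,0,0,1,0,0,0.01,0,0,0,1]'
```

```text
t: 5.68
eef_pos: [0.4289, 0.1295, 0.0444]
eef_rot: [3.142, 0.0, 1.854]
contact_force: [-2.4, -1.1, 6.8]
finger_gap: 0.003
finger_force: 3.1
t: 6.02
eef_pos: [0.429, 0.1295, 0.0442]
eef_rot: [-3.141, 0.0, 1.854]
contact_force: [-9.0, -3.7, 23.1]
finger_gap: 0.003
finger_force: 11.6
```

```bash
python3 -m handwheel '[0,0,-0.02,0,0,0,1,0,0,-0.05,0,0,0,1,0,0,-0.15,0,0,0,1,0,0,-0.35,0,0,0,1,0,0,-0.55,0,0,0,1,0.3,0,-0.75,0,0,0,1,0.5,0,-0.75,0,0,0,1,0.5,0,-0.75,0,0,0,1,0.5,0,-0.75,0,0,0,1,0.5,0,-0.75,0,0,0,1]'
python3 - <<'E'
from h import *
p,_=robot.grab_frame("side")
for c,a in shims("side",p,(235,200,335,290)): print(c.round(2),a,cast("side",c,.051).round(4))
b=(200,170,380,310);cv2.imwrite("pics/side4.png",cv2.resize(p[b[1]:b[3],b[0]:b[2]],None,fx=4,fy=4))
E
```

```text
t: 6.85
eef_pos: [0.4007, 0.2265, 0.1923]
eef_rot: [3.14, 0.0, 1.857]
contact_force: [-0.1, 0.7, -0.6]
finger_gap: 0.001
finger_force: 0.0
[249.42 213.39] 31 [ 0.6265 -0.0074  0.051 ]
[247.59 271.65] 37 [0.5747 0.173  0.051 ]
```

View pics/side4.png

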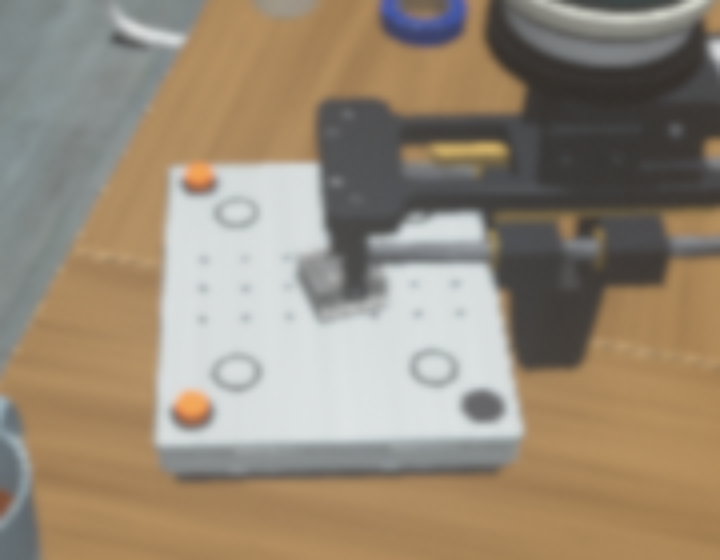

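Shim a at (483,405) in the crop is now flush, with only its dark bore showing. Shims c and d are still orange and proud, the plate is unmoved, and b wasn't touched (hidden behind the gripper).

```bash
python3 -c "
from bench import robot
print(robot.job_done())"
```

```text
the job is handed in; nothing more can be done
None
```

The rocking corner was near left (a): pressing its ring tipped the plate, I pushed its shim down flush (fingertips stopped at 44.2 mm, plate face at 44 mm), c and d still stood proud in the last picture (b hidden behind the gripper, never touched), the plate came back level and in place, and the job is handed in with no verdict returned.

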